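# Start a big bolt in its threaded boss

## Task

A big hex bolt with a yellow paint mark stands high in its threaded boss, resting on the first thread without having caught. Turn it backward (anticlockwise seen from above) until it drops into the thread, then turn it forward (clockwise) about one full turn from there so that it is well started, and finish with the gripper still holding the bolt head, everything at rest. Do not turn it forward before it has dropped, and leave the loose ring, the grease pot and the tin can where they are.

Things in the scene. Friction and masses are not known exactly. Their poses are not given: they have to be found in the camera images.
- fixture: Blue steel plate 104 x 244 x 16 mm, fixed to the bench, origin under its centre. On its y axis, at y = -62 and +62 mm, stand two grey threaded bosses, 60 mm across, tops 57 mm above the bench. The one at -62 mm holds the bolt to be started; the one at +62 mm holds a like bolt (white mark), screwed home and fixed, head top 82 mm above the bench.
- bolt: Bolt to be started, 0.5 kg: steel hex head 40 mm across flats, 46 over corners, 22 mm tall, below it a washer flange 49 mm wide, 3 mm thick. Origin: centre of the head, as found 94 mm above the bench. z up. Flats face its +x, -x and every 60 degrees; yellow stripe on top from the centre toward +x. It stays upright; it can only turn and move along z. Turning friction about 0.04 N m.
- bolt_head (a point): Centre of the bolt head, axes as the bolt; 37 mm above the boss mouth as found, riding on the first thread. At 0.5 to 1.5 rad of backward turning it passes the thread's end and falls one pitch, 6 mm, by its weight. A firm grip holds it up: 5 to 10 N then pull on the gripper, and it falls when let go or can be lowered. If over-turned there is a stop 1.95 rad back.
- boss_mouth (a point): Centre of the top face of this bolt's boss, 57 mm above the bench, z up. Right-hand thread, 6 mm pitch: the bolt rises (backward) or sinks (forward) 6 mm a turn, so the fingers should follow. Once dropped it has about 1 mm of play along z. It stays where it is when let go. Turned forward before the drop it jams after about 1 rad.
- bolt_turn (a joint): Angle of the bolt, rad: 0 as found, grows when turned backward (anticlockwise from above), falls when turned forward; keeps counting over whole turns.
- seal_ring: Loose light grey steel ring lying flat, 62 mm across, 10 mm tall, origin under its centre. Leave alone.
- grease_pot: Loose white pot with red lid, 64 mm across, 62 mm tall, origin under its centre. Leave alone.
- tin: Loose plain grey tin can standing upright, 69 mm across, 88 mm tall, origin under its centre. Leave alone.

How it is judged:
By the outcome, as a careful person would: the job done as asked, in the order asked, and still so for the second after the job is handed in, while the arm keeps its last pose, push and grip.
It also fails if it takes over 72 s, if anything falls off the work surface, if the arm or the gripper's body presses on something with over 40 N, if the wrist force passes 120 N, or if a joint passes its speed limit or range.

## Robot

A 6-joint arm with a two-finger parallel gripper is mounted at the origin on the work surface; the furniture and walls round the work are solid. World frame = base frame: x ahead of the robot, y to its left, z up, the work surface at z = 0. Lengths are in mm, angles in rad, forces in N, time in s.
With the tool pointing down it reaches from about 325 to 900 mm from the base axis. Payload 3.5 kg.
Tool frame: the origin (TCP) lies midway between the tips of the shut fingers; the grasp point (between the pads) lies 19 mm behind it (grip_depth is the z of the grasp point in the tool frame, in mm); z points along the fingers, y is the line along which they close (so a half turn about z gives the same grasp; the last joint's range is limited). The gripper opens to 85 mm and grips with 20 to 120 N. Pads are 22 mm wide; open, the fingers measure 114 mm over their backs; the gripper's body (76 mm by 85 mm) begins 54 mm behind the grasp point. The pads swing forward as they close: fully open they stand 13 mm farther back than shut.
Start: joints at [-0.103, 0.276, -0.026, 1.268, 0, 1.467], TCP at [624.997, -0.01, 231.313] pointing down, gripper open.
Joint ranges: [-3.12, 3.12], [-0.85, 1.88], [-1.08, 1.24], [-1.95, 2.15], [-1.57, 1.53], [-3.14, 3.14]. Speed limits (rad/s): [2.57, 2.57, 3.14, 3.14, 3.14, 3.14].

## Interface

Orientations are given as a unit quaternion [x, y, z, w].
In Python, from bench import * gives the robot as it stands.
- The arm moves only by the tool move_arm, never from a script. Its argument "targets" is a list that holds one entry, the list of rows, each a list of 7 numbers: the shift along the tool's x, y, z in m, then the turn, a rotation vector about the tool's x, y, z in degrees, then the opening, from 0 (shut) to 1 (fully open). A call has exactly 10 rows; each row shifts and turns the commanded pose from where the row before left it, along the tool's axes as they then stand; what a row does not reach is not made up. A row lasts 1/10 s, in which the tool goes at most 50 mm and 8.59 degrees, less where a joint would pass 70% of its speed; a pose out of reach is approached as far as the arm can. A call is refused whole if a number of a shift passes 0.05 or a number of a turn 8.59, either way. A call with a gripper value outside its range is refused whole. The fingers move at their own pace and stop on an object; "force" is the grip in N (left out, the last holds). Time passes only in rows, so rows that do not move let the fingers close, or fill a call up. It gives the time, the measured TCP pose, the force, the opening and the grip force at its end, in the units of the state.
- read_state(): the state, without advancing time (a new reading comes with each control period).
- read_camera(name): name is "scene" or "side" or "wrist"; returns a dict with "pixels" (400x640x3 uint8, blue, green, red), "mtx" (3x3 intrinsics, pixels), "rvec" (rotation vector, rad) and "tvec" (3), from world to camera coordinates, as OpenCV has them; the wrist camera has in their place "tool_from_camera" (4x4, takes a point from camera to tool coordinates, whose origin is the TCP and whose axes are the flange's). Camera axes: x right, y down, z forward; pixel columns grow to the right and rows downward; lengths in mm; the calibration is good to about 2 mm. A picture is of the moment at which its call begins: read the wrist's pose just before it. There is no depth.
- sign_off(): hands the job in; it is judged then, once.
The state is a dict: "time": time; "q": joint angles; "qvel": joint speeds; "joint_torque": joint torques, N m; "tcp_pos": TCP position; "eef_rot": TCP orientation; "ft_force": force on the tool from outside, world axes, zero at the start; "ft_torque": the same for the moment, N m; "opening": opening from 0.0 (shut) to 1.0 (fully open); "gripper_force": force on a finger pad.
Only numpy, scipy, OpenCV 4.12 (cv2) and the standard library are available. Lean on these libraries where they do the work, as an engineer would, in place of code of your own. Each camera call takes 0.05 s, during which the arm holds its last target. There are 200 camera calls.

## Working session

There is one attempt and no reset: what is moved stays moved. The work goes in short steps, Python scripts to look and compute and a tool call to move; the robot and the scene stay as the last step left them, time stands still between calls to the robot, and variables do not carry over. Pictures are saved under pics/ and viewed, at most 10 in all, crops included, and the job is handed in when it is done.

Besides the shell and the picture viewer there is one more tool, called after "Request:" by a JSON object that holds its "op" and its "data". move_arm: Moves the arm, as the interface text tells. Its arguments: {"type":"object","properties":{"targets":{"type":"array","items":{"type":"array","items":{"type":"array","items":{"type":"number"}}}},"force":{"type":"number"}},"required":["targets"]}

```bash
mkdir -p pics; ls
python3 - <<'E'
from bench import *
import cv2,numpy as np
s=read_state();print(s)
for n in("scene","side","wrist"):
    c=read_camera(n);cv2.imwrite(f"pics/{n}0.png",c["pixels"]);print(n,{k:np.round(v,4).tolist() for k,v in c.items() if k!="pixels"})
E
```

```text
pics
{'time': 0.0, 'q': array([-1.03407383e-01,  2.77144633e-01, -2.78929561e-02,  1.26796900e+00,
       -6.93093598e-06,  1.46740112e+00]), 'qvel': array([ 6.41956271e-04, -2.04128780e-05,  9.83060332e-05,  2.10836321e-03,
       -3.33522659e-04, -7.34696658e-04]), 'joint_torque': array([-1.23772923e-03, -4.45513523e+01,  2.95201170e+01,  1.64704624e-02,
       -2.18722530e-04, -1.59438730e-05]), 'tcp_pos': array([6.24229003e+02, 6.34110266e-02, 2.30146763e+02]), 'eef_rot': array([ 7.07110652e-01,  7.07102047e-01, -6.99302334e-04, -8.55744483e-04]), 'ft_force': array([ 0.69418549, -0.08000258, -0.66083574]), 'ft_torque': array([ 0.01042296, -0.033814  , -0.01921734]), 'gripper_force': 0.0, 'opening': 0.9987033150220916}
scene {'mtx': [[486.9861, 0.0, 312.2066], [0.0, 486.9861, 200.0635], [0.0, 0.0, 1.0]], 'rvec': [2.1062, -0.9072, 0.4361], 'tvec': [-330.6912, 325.1858, 935.4111]}
side {'mtx': [[472.1645, 0.0, 320.7682], [0.0, 472.1645, 201.3548], [0.0, 0.0, 1.0]], 'rvec': [2.1511, -0.1862, 0.1025], 'tvec': [-503.7641, 126.5728, 944.1121]}
wrist {'mtx': [[325.6071, 0.0, 318.4919], [0.0, 325.6071, 197.3912], [0.0, 0.0, 1.0]], 'tool_from_camera': [[0.0002, -0.962, -0.2732, 68.5457], [1.0, 0.0001, 0.0003, 0.1601], [-0.0003, -0.2732, 0.962, -142.6152], [0.0, 0.0, 0.0, 1.0]]}
```

View pics/scene0.png

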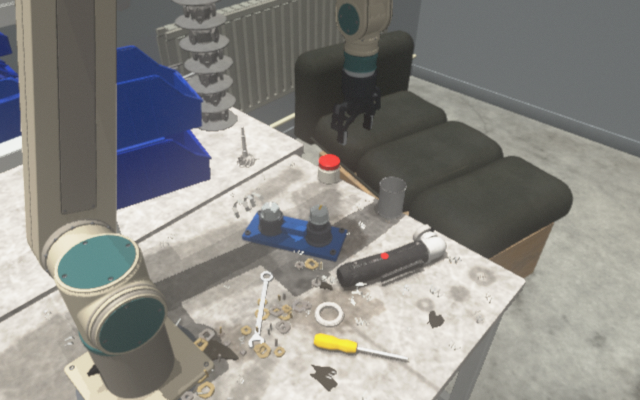

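View pics/wrist0.png

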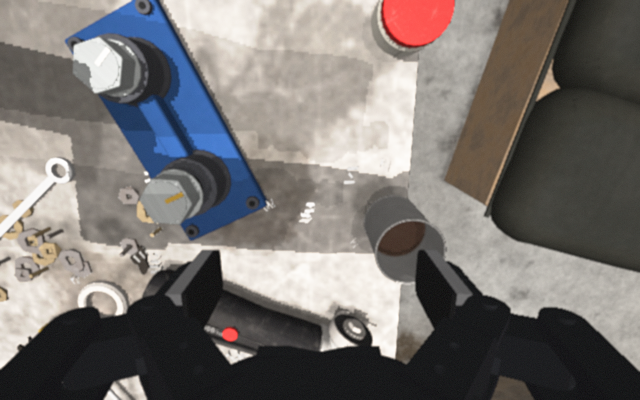

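The scene shows the fixture with the raised bolt at about (318,222) and the tin behind it at (391,197). In the wrist picture the bolt head with its yellow mark is at about (172,198), the white-marked bolt at (100,65), the tin at (405,240) and the ring at (102,300).

```bash
cat > h.py <<'E'
from bench import *
import cv2,numpy as np
from scipy.spatial.transform import Rotation as R
def ray(c,s,uv,z):
    T=c["tool_from_camera"];d=np.linalg.solve(c["mtx"],[uv[0],uv[1],1.])
    r=R.from_quat(s["eef_rot"]).as_matrix()
    o=s["tcp_pos"]+r@T[:3,3];d=r@T[:3,:3]@d
    return o+d*(z-o[2])/d[2]
def crop(p,x0,x1,y0,y1,f,n): cv2.imwrite(n,cv2.resize(p[y0:y1,x0:x1],None,fx=f,fy=f,interpolation=cv2.INTER_CUBIC))
E
python3 - <<'E'
from h import *
s=read_state();c=read_camera("wrist");crop(c["pixels"],120,280,140,250,5,"pics/c1.png")
for n,uv,z in(("bolt",(172,198),105),("white",(100,65),82),("tin",(408,250),88),("ring",(102,300),10),("pot",(418,14),62)): print(n,ray(c,s,uv,z).round(1))
E
```

```text
bolt [498.9  -8.1 105. ]
white [442.2 100.6  82. ]
tin [709.7 -64.4  88. ]
ring [ 348.5 -170.5   10. ]
pot [709.5 143.5  62. ]
```

View pics/c1.png

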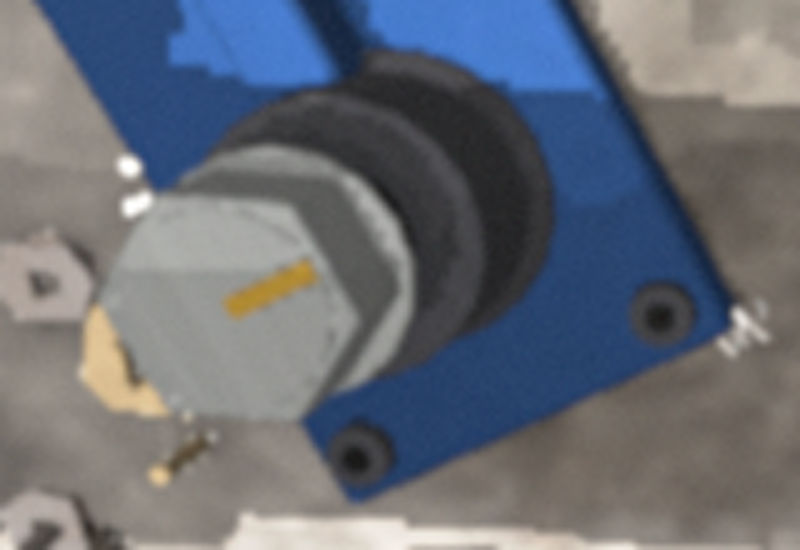

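The crop puts the centre of the head's top at crop (229,308), about (166,202) in full pixels, so the bolt is near (494,-11). The stripe points about 24° from world x. I'll go above it with the wrist turned to the flat at about 144°, which leaves room for backward turning.

Request:
{"op": "move_arm", "data": {"targets": [[[-0.0037, -0.0433, 0, 0, 0, 0, 1], [-0.0037, -0.0433, 0, 0, 0, 0, 1], [-0.0037, -0.0433, 0, 0, 0, 0, 1], [0, 0, 0, 0, 0, -8.5, 1], [0, 0, 0, 0, 0, -8.5, 1], [0, 0, 0, 0, 0, -8.5, 1], [0, 0, 0, 0, 0, -8.5, 1], [0, 0, 0, 0, 0, -8.5, 1], [0, 0, 0, 0, 0, -8.5, 1], [0, 0, 0, 0, 0, -8.5, 1]]]}}

```text
time: 1.2
tcp_pos: [494.9, -11.1, 231.1]
eef_rot: [0.26, 0.966, 0.0, -0.0]
ft_force: [-0.1, -0.1, -0.3]
opening: 1.001
gripper_force: 0.0
```

Request:
{"op": "move_arm", "data": {"targets": [[[0, 0, 0.005, 0, 0, -8.5, 1], [0, 0, 0.005, 0, 0, -8.5, 1], [0, 0, 0.005, 0, 0, -8.5, 1], [0, 0, 0.005, 0, 0, -8.5, 1], [0, 0, 0.005, 0, 0, -8.5, 1], [0, 0, 0.005, 0, 0, -8.5, 1], [0, 0, 0.005, 0, 0, -8.5, 1], [0, 0, 0.005, 0, 0, -8.5, 1], [0, 0, 0.005, 0, 0, -8.5, 1], [0, 0, 0.005, 0, 0, -8, 1]]]}}

```text
time: 2.2
tcp_pos: [494.9, -11.1, 181.0]
eef_rot: [-0.457, 0.89, 0.0, -0.0]
ft_force: [-0.1, 0.4, 0.4]
opening: 1.001
gripper_force: 0.0
```

Run:
```python
from h import *
s=read_state();c=read_camera("wrist");cv2.imwrite("pics/w2.png",c["pixels"]);crop(c["pixels"],200,440,100,280,3.3,"pics/c2.png")
print(s["time"],s["tcp_pos"],s["q"],R.from_quat(s["eef_rot"]).as_matrix().round(3),s["ft_force"])
```

```text
2.2 [494.87686593 -11.07598724 180.95502196] [-1.53057775e-01  8.04607186e-02 -3.73083158e-01  1.11760543e+00
  9.79840322e-06 -1.10143490e+00] [[-0.583 -0.812 -0.   ]
 [-0.812  0.583  0.   ]
 [ 0.     0.    -1.   ]] [-0.10108289  0.36042168  0.36498771]
```

View pics/c2.png

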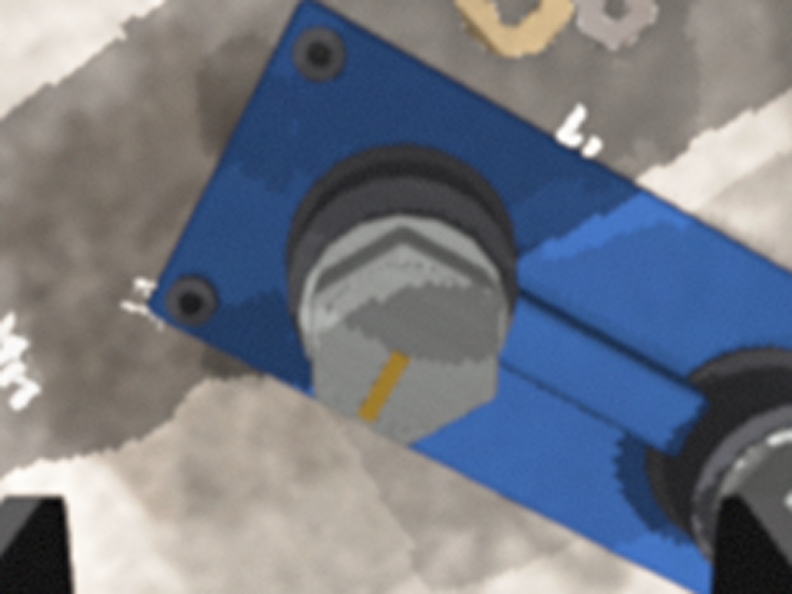

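The crop shows the head centred at about (406,350), with its bottom corner at (405,445), right side at x≈497, left side at x≈316, and the stripe from (400,355) to (367,418). The flats look nearly aligned with the closing line.

Run:
```python
from h import *
s=read_state();c=read_camera("wrist");p=c["pixels"]
f=lambda u,v:ray(c,s,(200+u/3.3,100+v/3.3),105)
C=f(406,350);print("centre",C)
P=[f(*q) for q in((405,445),(318,400),(315,287),(498,290),(497,390))]
for q in P:print((q-C)[:2].round(1),np.hypot(*(q-C)[:2]).round(1),np.degrees(np.arctan2(*(q-C)[1::-1])).round(1))
# stripe by colour
hsv=cv2.cvtColor(p,cv2.COLOR_BGR2HSV);m=(hsv[...,1]>150)&(abs(hsv[...,0].astype(int)-22)<8);m[:200]=0;m[240:]=0;m[:,:295]=0;m[:,345:]=0
v,u=np.nonzero(m);W=np.array([ray(c,s,q,105)[:2] for q in zip(u,v)]);w=W-W.mean(0)
d=np.linalg.svd(w)[2][0];print(len(u),W.mean(0),"stripe deg",np.degrees(np.arctan2(d[1],d[0])), "len",np.ptp(w@d))
```

```text
centre [491.07484662 -10.74803814 105.        ]
[12.7 17.6] 21.7 54.2
[21.9 -1.8] 22.0 -4.7
[  7.5 -22.3] 23.5 -71.3
[-23.2   0.4] 23.2 178.9
[-10.7  18.7] 21.5 119.8
83 [500.68935345  -7.22173542] stripe deg 26.098020304638897 len 15.573468171503414
```

Request:
{"op": "move_arm", "data": {"targets": [[[0.0016, 0.0024, 0.01, 0, 0, -1.5, 1], [0, 0, 0.01, 0, 0, 0, 1], [0, 0, 0.01, 0, 0, 0, 1], [0, 0, 0.01, 0, 0, 0, 1], [0, 0, 0.01, 0, 0, 0, 1], [0, 0, 0.01, 0, 0, 0, 1], [0, 0, 0.01, 0, 0, 0, 1], [0, 0, 0.01, 0, 0, 0, 1], [0, 0, 0.01, 0, 0, 0, 1], [0, 0, 0.005, 0, 0, 0, 0.8]]], "force": 30}}

```text
time: 3.3
tcp_pos: [491.5, -10.9, 85.0]
eef_rot: [-0.466, 0.885, 0.0, -0.001]
ft_force: [-0.7, 0.4, -0.3]
opening: 0.859
gripper_force: 0.0
```

Request:
{"op": "move_arm", "data": {"targets": [[[0, 0, 0.005, 0, 0, 0, 0.65], [0, 0, 0, 0, 0, 0, 0.6], [0, 0, 0, 0, 0, 0, 0.6], [0, 0, 0, 0, 0, 0, 0.55], [0, 0, 0, 0, 0, 0, 0.5], [0, 0, 0, 0, 0, 0, 0.45], [0, 0, 0, 0, 0, 0, 0.4], [0, 0, 0, 0, 0, 0, 0.4], [0, 0, 0, 0, 0, 0, 0.4], [0, 0, 0, 0, 0, 0, 0.4]]], "force": 30}}

```text
time: 4.3
tcp_pos: [492.3, -10.9, 81.9]
eef_rot: [-0.466, 0.885, 0.0, 0.0]
ft_force: [-2.1, 1.5, 6.1]
opening: 0.46
gripper_force: 30.4
```

Run:
```python
from h import *
s=read_state();print({k:np.round(v,3) for k,v in s.items()})
c=read_camera("wrist");d=read_camera("side")
T=cv2.Rodrigues(d["rvec"])[0]@np.array([492,-11,90.])+d["tvec"];k=d["mtx"]@T;u,v=(k[:2]/k[2]).astype(int)
a=cv2.resize(c["pixels"][140:340,200:440],(480,400));b=cv2.resize(d["pixels"][v-40:v+40,u-32:u+32],(320,400),interpolation=cv2.INTER_CUBIC)
cv2.imwrite("pics/g3.png",np.hstack([a,b]))
```

```text
{'time': np.float64(4.3), 'q': array([-0.154,  0.176, -0.497,  0.898,  0.   , -1.122]), 'qvel': array([-0.001,  0.001, -0.   ,  0.001,  0.001, -0.001]), 'joint_torque': array([-4.7600e-01, -3.1604e+01,  2.3833e+01, -8.2900e-01, -1.7400e-01,
       -1.7000e-02]), 'tcp_pos': array([492.323, -10.859,  81.88 ]), 'eef_rot': array([-0.466,  0.885,  0.   ,  0.   ]), 'ft_force': array([-2.112,  1.527,  6.126]), 'ft_torque': array([0.175, 0.396, 0.002]), 'gripper_force': np.float64(30.371), 'opening': np.float64(0.46)}
```

View pics/g3.png

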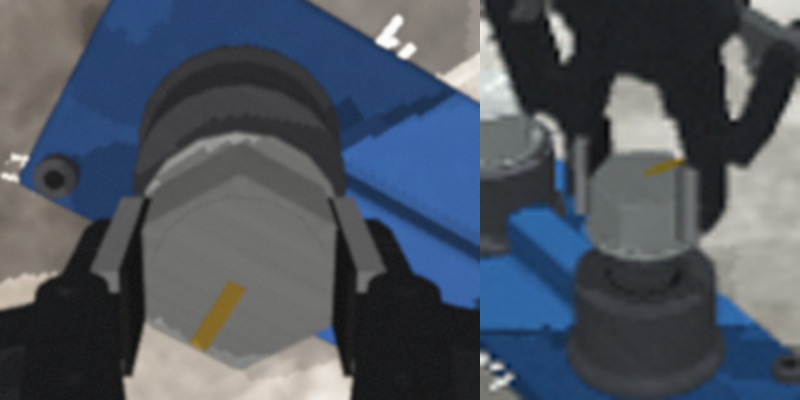

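The pads sit on two opposite flats just above the flange (wrist view: pads at x≈125 and 345), and the bolt is unmoved. Next I turn backward in small steps and watch Fz.

Request:
{"op": "move_arm", "data": {"targets": [[[0, 0, -0.0001, 0, 0, -3, 0.4], [0, 0, -0.0001, 0, 0, -3, 0.4], [0, 0, -0.0001, 0, 0, -3, 0.4], [0, 0, -0.0001, 0, 0, -3, 0.4], [0, 0, -0.0001, 0, 0, -3, 0.4], [0, 0, -0.0001, 0, 0, -3, 0.4], [0, 0, -0.0001, 0, 0, -3, 0.4], [0, 0, -0.0001, 0, 0, -3, 0.4], [0, 0, -0.0001, 0, 0, -3, 0.4], [0, 0, 0, 0, 0, 0, 0.4]]]}}

```text
time: 5.4
tcp_pos: [492.3, -10.7, 82.4]
eef_rot: [-0.659, 0.752, 0.0, 0.0]
ft_force: [-1.1, 1.3, 3.6]
opening: 0.464
gripper_force: 30.4
```

Request:
{"op": "move_arm", "data": {"targets": [[[0, 0, 0, 0, 0, -2, 0.4], [0, 0, -0.0001, 0, 0, -2, 0.4], [0, 0, 0, 0, 0, -2, 0.4], [0, 0, -0.0001, 0, 0, -2, 0.4], [0, 0, 0, 0, 0, -2, 0.4], [0, 0, 0, 0, 0, 0, 0.4], [0, 0, 0, 0, 0, 0, 0.4], [0, 0, 0, 0, 0, 0, 0.4], [0, 0, 0, 0, 0, 0, 0.4], [0, 0, 0, 0, 0, 0, 0.4]]]}}

```text
time: 6.4
tcp_pos: [492.4, -10.8, 82.5]
eef_rot: [0.722, -0.692, -0.0, -0.0]
ft_force: [-1.1, 2.8, 4.3]
opening: 0.461
gripper_force: 30.5
```

Request:
{"op": "move_arm", "data": {"targets": [[[0, 0, 0, 0, 0, -2, 0.4], [0, 0, -0.0001, 0, 0, -2, 0.4], [0, 0, 0, 0, 0, -2, 0.4], [0, 0, -0.0001, 0, 0, -2, 0.4], [0, 0, 0, 0, 0, -2, 0.4], [0, 0, 0, 0, 0, 0, 0.4], [0, 0, 0, 0, 0, 0, 0.4], [0, 0, 0, 0, 0, 0, 0.4], [0, 0, 0, 0, 0, 0, 0.4], [0, 0, 0, 0, 0, 0, 0.4]]]}}

```text
time: 7.4
tcp_pos: [492.3, -10.8, 82.7]
eef_rot: [0.78, -0.626, -0.0, -0.0]
ft_force: [-1.9, 3.1, 4.4]
opening: 0.458
gripper_force: 30.5
```

Request:
{"op": "move_arm", "data": {"targets": [[[0, 0, 0, 0, 0, -2, 0.4], [0, 0, -0.0001, 0, 0, -2, 0.4], [0, 0, 0, 0, 0, -2, 0.4], [0, 0, -0.0001, 0, 0, -2, 0.4], [0, 0, 0, 0, 0, -2, 0.4], [0, 0, 0, 0, 0, 0, 0.4], [0, 0, 0, 0, 0, 0, 0.4], [0, 0, 0, 0, 0, 0, 0.4], [0, 0, 0, 0, 0, 0, 0.4], [0, 0, 0, 0, 0, 0, 0.4]]]}}

```text
time: 8.4
tcp_pos: [492.1, -10.8, 82.6]
eef_rot: [0.831, -0.556, -0.0, -0.0]
ft_force: [1.9, 4.6, -4.8]
opening: 0.463
gripper_force: 31.1
```

Fz swung from +4.4 to -4.8 N between 47° and 57° of backward turning, so the bolt is past the thread end and hanging in the grip. I let it fall, lower 6 mm, and take a look.

Request:
{"op": "move_arm", "data": {"targets": [[[0, 0, 0, 0, 0, 0, 0.5], [0, 0, 0, 0, 0, 0, 0.6], [0, 0, 0, 0, 0, 0, 0.7], [0, 0, 0, 0, 0, 0, 0.75], [0, 0, 0, 0, 0, 0, 0.75], [0, 0, 0.001, 0, 0, 0, 0.75], [0, 0, 0.002, 0, 0, 0, 0.75], [0, 0, 0.002, 0, 0, 0, 0.75], [0, 0, 0.001, 0, 0, 0, 0.75], [0, 0, 0, 0, 0, 0, 0.75]]]}}

```text
time: 9.4
tcp_pos: [491.9, -10.9, 76.5]
eef_rot: [0.831, -0.556, -0.0, 0.0]
ft_force: [0.9, -0.3, -0.2]
opening: 0.749
gripper_force: 0.0
```

Run:
```python
from h import *
s=read_state();print({k:np.round(v,3) for k,v in s.items() if k in("time","q","tcp_pos","eef_rot","ft_force","opening")})
c=read_camera("wrist");d=read_camera("side")
T=cv2.Rodrigues(d["rvec"])[0]@np.array([492,-11,90.])+d["tvec"];k=d["mtx"]@T;u,v=(k[:2]/k[2]).astype(int)
a=cv2.resize(c["pixels"][140:340,200:440],(480,400));b=cv2.resize(d["pixels"][v-40:v+40,u-32:u+32],(320,400),interpolation=cv2.INTER_CUBIC)
cv2.imwrite("pics/g4.png",np.hstack([a,b]))
```

```text
{'time': np.float64(9.4), 'q': array([-0.154,  0.182, -0.503,  0.886, -0.   , -2.117]), 'tcp_pos': array([491.925, -10.95 ,  76.487]), 'eef_rot': array([ 0.831, -0.556, -0.   ,  0.   ]), 'ft_force': array([ 0.851, -0.323, -0.182]), 'opening': np.float64(0.749)}
```

View pics/g4.png

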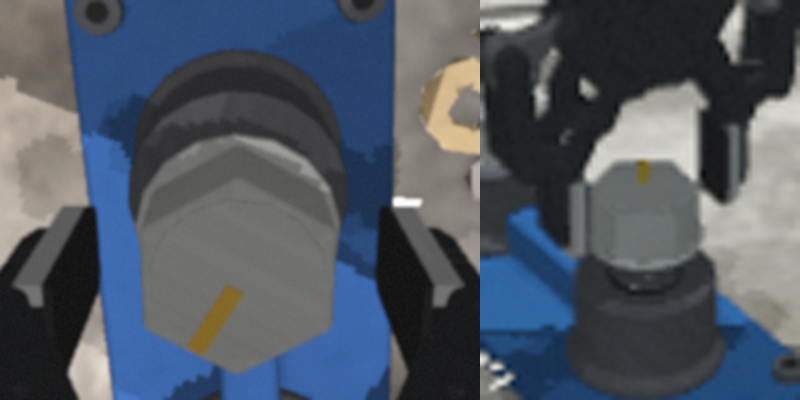

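The bolt has dropped about 5 mm net: in the side view the flange edge went from row 258 to 270, and the stripe stayed where it was relative to the gripper. I regrip and turn forward with the pitch following.

Request:
{"op": "move_arm", "data": {"targets": [[[0, 0, 0, 0, 0, 0, 0.6], [0, 0, 0, 0, 0, 0, 0.5], [0, 0, 0, 0, 0, 0, 0.4], [0, 0, 0, 0, 0, 0, 0.4], [0, 0, 0, 0, 0, 0, 0.4], [0, 0, 0, 0, 0, 0, 0.4], [0, 0, 0, 0, 0, 0, 0.4], [0, 0, 0.0001, 0, 0, 4, 0.4], [0, 0, 0.0001, 0, 0, 8, 0.4], [0, 0, 0.0001, 0, 0, 8, 0.4]]], "force": 40}}

```text
time: 10.5
tcp_pos: [492.1, -11.1, 76.8]
eef_rot: [0.72, -0.693, 0.0, 0.0]
ft_force: [-3.4, -0.6, 4.4]
opening: 0.464
gripper_force: 40.9
```

Request:
{"op": "move_arm", "data": {"targets": [[[0, 0, 0.00013, 0, 0, 7, 0.4], [0, 0, 0.00012, 0, 0, 7, 0.4], [0, 0, 0.00012, 0, 0, 7, 0.4], [0, 0, 0.00012, 0, 0, 7, 0.4], [0, 0, 0.00012, 0, 0, 7, 0.4], [0, 0, 0.00012, 0, 0, 7, 0.4], [0, 0, 0.00012, 0, 0, 7, 0.4], [0, 0, 0.00012, 0, 0, 7, 0.4], [0, 0, 0.00012, 0, 0, 7, 0.4], [0, 0, 0.00012, 0, 0, 7, 0.4]]]}}

```text
time: 11.5
tcp_pos: [491.7, -11.0, 75.6]
eef_rot: [-0.193, 0.981, 0.0, -0.0]
ft_force: [-3.0, 0.2, 6.0]
opening: 0.459
gripper_force: 41.0
```

Request:
{"op": "move_arm", "data": {"targets": [[[0, 0, 0.00013, 0, 0, 7, 0.4], [0, 0, 0.00012, 0, 0, 7, 0.4], [0, 0, 0.00012, 0, 0, 7, 0.4], [0, 0, 0.00012, 0, 0, 7, 0.4], [0, 0, 0.00012, 0, 0, 7, 0.4], [0, 0, 0.00012, 0, 0, 7, 0.4], [0, 0, 0.00012, 0, 0, 7, 0.4], [0, 0, 0.00012, 0, 0, 7, 0.4], [0, 0, 0.00012, 0, 0, 7, 0.4], [0, 0, 0.00012, 0, 0, 7, 0.4]]]}}

```text
time: 12.5
tcp_pos: [491.8, -10.6, 74.4]
eef_rot: [0.405, 0.914, 0.0, -0.001]
ft_force: [-3.7, 1.3, 6.5]
opening: 0.458
gripper_force: 41.1
```

Request:
{"op": "move_arm", "data": {"targets": [[[0, 0, 0.00013, 0, 0, 8, 0.4], [0, 0, 0.00013, 0, 0, 8, 0.4], [0, 0, 0.00013, 0, 0, 8, 0.4], [0, 0, 0.00013, 0, 0, 8, 0.4], [0, 0, 0.00013, 0, 0, 8, 0.4], [0, 0, 0.00013, 0, 0, 8, 0.4], [0, 0, 0.00013, 0, 0, 8, 0.4], [0, 0, 0.00013, 0, 0, 8, 0.4], [0, 0, 0.00013, 0, 0, 8, 0.4], [0, 0, 0.00013, 0, 0, 8, 0.4]]]}}

```text
time: 13.5
tcp_pos: [492.2, -10.5, 73.1]
eef_rot: [0.898, 0.44, 0.0, -0.001]
ft_force: [-2.4, 1.5, 5.2]
opening: 0.462
gripper_force: 41.0
```

Request:
{"op": "move_arm", "data": {"targets": [[[0, 0, 0, 0, 0, 0, 0.4], [0, 0, 0, 0, 0, 0, 0.4], [0, 0, 0, 0, 0, 0, 0.5], [0, 0, 0, 0, 0, 0, 0.6], [0, 0, 0, 0, 0, 0, 0.75], [0, 0, 0, 0, 0, 0, 0.75], [0, 0, 0, 0, 0, 0, 0.75], [0, 0, 0, 0, 0, 0, 0.75], [0, 0, 0, 0, 0, 0, 0.75], [0, 0, 0, 0, 0, 0, 0.75]]]}}

```text
time: 14.5
tcp_pos: [492.2, -11.0, 72.8]
eef_rot: [0.897, 0.442, -0.0, -0.0]
ft_force: [-0.7, -0.3, 0.8]
opening: 0.754
gripper_force: 0.0
```

Run:
```python
from h import *
s=read_state();print({k:np.round(v,3) for k,v in s.items() if k in("time","q","tcp_pos","eef_rot","ft_force","opening")})
c=read_camera("wrist");d=read_camera("side")
T=cv2.Rodrigues(d["rvec"])[0]@np.array([492,-11,90.])+d["tvec"];k=d["mtx"]@T;u,v=(k[:2]/k[2]).astype(int)
a=cv2.resize(c["pixels"][140:340,200:440],(480,400));b=cv2.resize(d["pixels"][v-40:v+40,u-32:u+32],(320,400),interpolation=cv2.INTER_CUBIC)
cv2.imwrite("pics/g5.png",np.hstack([a,b]))
```

```text
{'time': np.float64(14.5), 'q': array([-0.154,  0.187, -0.506,  0.877,  0.   ,  2.072]), 'tcp_pos': array([492.214, -11.001,  72.785]), 'eef_rot': array([ 0.897,  0.442, -0.   , -0.   ]), 'ft_force': array([-0.651, -0.314,  0.751]), 'opening': np.float64(0.754)}
```

View pics/g5.png

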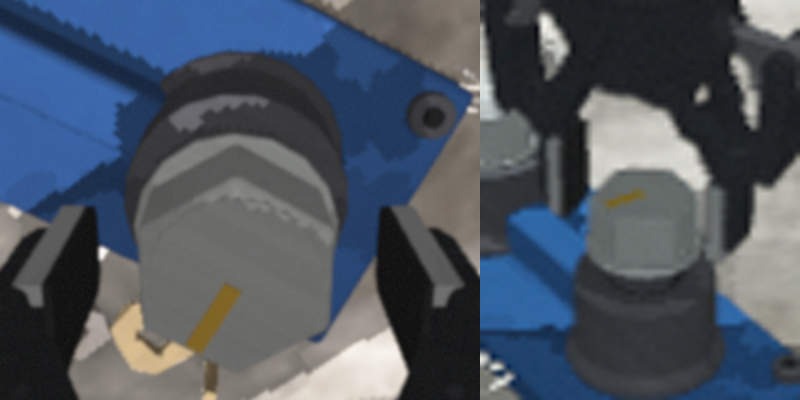

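The bolt followed the full 240°: the stripe sits unchanged in the tool frame and the head is lower. I turn the open gripper back 120°, regrip, and turn the last 120°.

Request:
{"op": "move_arm", "data": {"targets": [[[0, 0, 0, 0, 0, -8, 0.75], [0, 0, 0, 0, 0, -8, 0.75], [0, 0, 0, 0, 0, -8, 0.75], [0, 0, 0, 0, 0, -8, 0.75], [0, 0, 0, 0, 0, -8, 0.75], [0, 0, 0, 0, 0, -8, 0.75], [0, 0, 0, 0, 0, -8, 0.75], [0, 0, 0, 0, 0, -8, 0.75], [0, 0, 0, 0, 0, -8, 0.75], [0, 0, 0, 0, 0, -8, 0.75]]]}}

```text
time: 15.6
tcp_pos: [492.2, -11.0, 72.8]
eef_rot: [0.4, 0.916, 0.0, 0.0]
ft_force: [-0.1, 0.4, 0.1]
opening: 0.75
gripper_force: 0.0
```

Request:
{"op": "move_arm", "data": {"targets": [[[0, 0, 0, 0, 0, -8, 0.75], [0, 0, 0, 0, 0, -8, 0.75], [0, 0, 0, 0, 0, -8, 0.75], [0, 0, 0, 0, 0, -8, 0.75], [0, 0, 0, 0, 0, -8, 0.75], [0, 0, 0, 0, 0, 0, 0.75], [0, 0, 0, 0, 0, 0, 0.65], [0, 0, 0, 0, 0, 0, 0.55], [0, 0, 0, 0, 0, 0, 0.45], [0, 0, 0, 0, 0, 0, 0.4]]]}}

```text
time: 16.6
tcp_pos: [492.3, -10.9, 73.0]
eef_rot: [0.066, 0.998, 0.0, 0.0]
ft_force: [0.4, 0.5, 2.2]
opening: 0.465
gripper_force: 40.0
```

Request:
{"op": "move_arm", "data": {"targets": [[[0, 0, 0, 0, 0, 0, 0.4], [0, 0, 0, 0, 0, 0, 0.4], [0, 0, 0, 0, 0, 0, 0.4], [0, 0, 0.00013, 0, 0, 7, 0.4], [0, 0, 0.00013, 0, 0, 8, 0.4], [0, 0, 0.00013, 0, 0, 8, 0.4], [0, 0, 0.00013, 0, 0, 8, 0.4], [0, 0, 0.00013, 0, 0, 8, 0.4], [0, 0, 0.00013, 0, 0, 8, 0.4], [0, 0, 0.00013, 0, 0, 8, 0.4]]]}}

```text
time: 17.6
tcp_pos: [492.1, -11.1, 72.1]
eef_rot: [0.521, 0.853, -0.0, 0.0]
ft_force: [-0.6, -0.6, 3.2]
opening: 0.458
gripper_force: 40.2
```

Request:
{"op": "move_arm", "data": {"targets": [[[0, 0, 0.00013, 0, 0, 8, 0.4], [0, 0, 0.00013, 0, 0, 8, 0.4], [0, 0, 0.00013, 0, 0, 8, 0.4], [0, 0, 0.00013, 0, 0, 8, 0.4], [0, 0, 0.00013, 0, 0, 8, 0.4], [0, 0, 0.00013, 0, 0, 8, 0.4], [0, 0, 0.00013, 0, 0, 8, 0.4], [0, 0, 0.00013, 0, 0, 7, 0.4], [0, 0, 0, 0, 0, 2, 0.4], [0, 0, 0, 0, 0, 0, 0.4]]]}}

```text
time: 18.6
tcp_pos: [491.8, -11.1, 70.9]
eef_rot: [0.897, 0.442, -0.0, -0.0]
ft_force: [-2.4, 0.3, 4.8]
opening: 0.462
gripper_force: 40.4
```

Run:
```python
from h import *
s=read_state();print({k:np.round(v,3) for k,v in s.items() if k in("time","q","tcp_pos","eef_rot","ft_force","opening","gripper_force","qvel")})
c=read_camera("wrist");d=read_camera("side")
T=cv2.Rodrigues(d["rvec"])[0]@np.array([492,-11,90.])+d["tvec"];k=d["mtx"]@T;u,v=(k[:2]/k[2]).astype(int)
a=cv2.resize(c["pixels"][140:340,200:440],(480,400));b=cv2.resize(d["pixels"][v-40:v+40,u-32:u+32],(320,400),interpolation=cv2.INTER_CUBIC)
cv2.imwrite("pics/g6.png",np.hstack([a,b]))
```

```text
{'time': np.float64(18.6), 'q': array([-0.154,  0.189, -0.508,  0.874, -0.   ,  2.071]), 'qvel': array([-0.001,  0.001, -0.   , -0.   , -0.   , -0.025]), 'tcp_pos': array([491.785, -11.061,  70.945]), 'eef_rot': array([ 0.897,  0.442, -0.   , -0.   ]), 'ft_force': array([-2.376,  0.323,  4.784]), 'gripper_force': np.float64(40.372), 'opening': np.float64(0.462)}
```

View pics/g6.png

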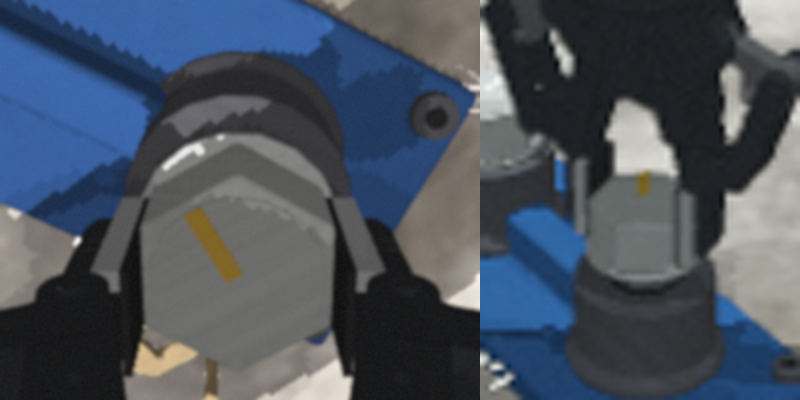

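The stripe is back where it was right after the drop (side view, at (643,183)), so one full forward turn is done. The head sits lower and is held on its flats. I let it settle, then hand in.

Request:
{"op": "move_arm", "data": {"targets": [[[0, 0, 0, 0, 0, 0, 0.4], [0, 0, 0, 0, 0, 0, 0.4], [0, 0, 0, 0, 0, 0, 0.4], [0, 0, 0, 0, 0, 0, 0.4], [0, 0, 0, 0, 0, 0, 0.4], [0, 0, 0, 0, 0, 0, 0.4], [0, 0, 0, 0, 0, 0, 0.4], [0, 0, 0, 0, 0, 0, 0.4], [0, 0, 0, 0, 0, 0, 0.4], [0, 0, 0, 0, 0, 0, 0.4]]]}}

```text
time: 19.7
tcp_pos: [491.8, -11.1, 71.0]
eef_rot: [0.897, 0.443, -0.0, -0.0]
ft_force: [-2.3, 0.3, 5.5]
opening: 0.462
gripper_force: 40.4
```

```bash
python3 -c "
from bench import *
print(sign_off())"
```

```text
the job is handed in; nothing more can be done
None
```

The job is handed in at 19.7 s: I turned the bolt back about 57° until it dropped into the thread, then forward one full turn, and the gripper still holds the head at rest; I don't have the verdict.

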